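Unlock the flange carrier and index it to the next station

ROBOT

A 6-joint arm with a two-finger parallel gripper is mounted at the origin on the work surface. World frame = base frame: x ahead of the robot, y to its left, z up, the work surface at z = 0. Lengths are in mm, angles in rad, forces in N, time in s.
With the tool pointing down it reaches from about 350 to 875 mm from the base axis. Payload 4.2 kg.
Tool frame: the origin (TCP) lies on the mounting face of the last link; the fingertips stand 173 mm ahead of it and the grasp point (between the pads) lies 155 mm ahead of it; z points along the fingers, y is the direction in which the jaws open and shut (so a half turn about z gives the same grasp; the last joint's range is limited). The gripper opens to 85 mm and grips with 20 to 120 N. Pads are 22 mm wide; open, the fingers measure 114 mm over their backs; the gripper's body (76 mm by 85 mm) begins 54 mm behind the grasp point. The pads swing forward as they close: fully open they stand 13 mm farther back than shut.
Start: joints at [1.445, 0.385, 0.008, 0, -1.194, -0.259], TCP at [234.575, 579.288, 404.712] pointing down, gripper open.
Joint ranges: [-3.14, 3.14], [-1.21, 2.06], [-1.07, 1.41], [-3.16, 2.05], [-2.99, -0.16], [-3.1, 3.1]. Speed limits (rad/s): [2.79, 2.79, 3.14, 3.14, 3.14, 3.14].

INTERFACE

Orientations are given as a unit quaternion [x, y, z, w].
In Python, from bench import arm gives the robot as it stands.
- The arm moves only by the shell command python3 -m jog 'ROWS' [OPENING]. ROWS is JSON, a list that holds one entry, the list of rows, each a list of 4 numbers: the shift along the tool's x, y, z in mm, then the turn about the tool's z in degrees. In form: [[[x, y, z, spin], ...]]. A call has exactly 5 rows; each row is the pose to reach, as a shift and turn from the pose measured when the call began, along the tool's axes at that moment; what a row does not reach only later rows make up. A row lasts 1/8 s, in which the tool goes at most 62.5 mm and 10.7 degrees, less where a joint would pass 70% of its speed; a pose out of reach is approached as far as the arm can. A call with a gripper value outside its range is refused whole. OPENING is the finger opening in mm, from 0 to 85.4, set as the call begins (- or left out, the last holds). The fingers move at their own pace and stop on an object; the grip force is fixed at half the most. Time passes only in rows, so rows that repeat a pose let the fingers close, or fill a call up. It gives the time, the measured TCP pose, the force and the opening at its end, in the units of the state.
- arm.read_state(): the state, without advancing time (a new reading comes with each control period).
- arm.get_image(name): name is "side" or "top" or "wrist"; returns (picture, depth): 420x560x3 uint8, blue, green, red; 420x560 float32, mm along the optical axis (not along the pixel's ray), 0 where there is no reading.
- arm.camera_params(name): a dict with "mtx" (3x3 intrinsics, pixels), "R" (3x3) and "t" (3): a world point X has camera coordinates R X + t. Camera axes: x right, y down, z forward; pixel columns grow to the right and rows downward; lengths in mm; the calibration is good to about 2 mm. A picture is of the moment at which its call begins: read the wrist's pose just before it. camera_params takes no time and is no camera call; for the wrist camera it gives the pose at the moment of the call.
- arm.job_done(): hands the job in, once; it reports no verdict.
The state is a dict: "clock": time; "joints": joint angles; "joint_vel": joint speeds; "joint_efforts": joint torques, N m; "position": TCP position; "ee_rot": TCP orientation; "contact_force": force on the tool from outside, world axes, zero at the start; "wrist_torque": the same for the moment, N m; "gripper_width": finger opening in mm.
Only numpy, scipy, OpenCV 4.12 (cv2) and the standard library are available. Lean on these libraries where they do the work, as an engineer would, in place of code of your own. Each camera call takes 0.05 s, during which the arm holds its last target.

TASK

Unlock the blue flange carrier: turn its red lock knob anticlockwise (seen from above) until it comes free, lift it right out and leave it in the green tray. Then push the carrier along its rail to the grey station hood until the hidden spring detent has dropped into the carrier's notch and holds it there. Leave the two cans and the spare flange where they are.

Things in the scene. Friction and masses are not known exactly. Their poses are not given: they have to be found in the camera images.
- rail: Steel rail slide fixed on the bench, 120 x 560 mm, base plate 14 mm thick (two guide strips to 22 mm high), origin at the centre of its underside, y along the rail. The carrier travels towards the rail's -y. Across the rail's -y end stands a 44 mm high end bar.
- carrier (a joint): Travel of the carrier towards the rail's -y, m: 0 at the start (locked, its centre at rail y +120 mm), 0.265 at the end. Blue pallet, 105 mm wide (rail x -50 to +55), 200 mm long, deck top 52 mm above the bench, with a bolted steel flange (70 mm across, top at 82 mm). Along its +x edge a brass cam bar, 14 mm wide, top at 60 mm, ends sloped, with one V notch. Drag about 1.5 N.
- push_face (a point): Centre of the carrier's rear end face, a yellow bumper 80 mm wide, from 22 to 60 mm above the bench; this point is 41 mm above the bench, at rail y +220 mm at the start. Push here towards the rail's -y; the rail behind it is free. Axes as the rail's.
- notch (a point): The V notch in the cam bar, at the bar's top: 130 mm ahead of push_face and 48 mm to the rail's +x side. Riding under the plunger the carrier takes about 2 to 6 N to push; with the plunger in the notch it takes about 15 N to push it out again, either way.
- hood: Grey station hood fixed beside the rail, parallel to it: column 25 x 70 mm, 100 mm high, its overhang covers the cam bar (underside at 72 mm). Origin: centre of the column's foot, 78 mm to the rail's +x side. Under the overhang a hidden spring plunger presses down on the cam bar; where along the rail is NOT known: anywhere within 15 mm either way of the hood's centre.
- flag (a joint): Height of the yellow indicator strip in the hood's top, in m: it follows the plunger. About 0 (nearly flush) while the carrier has not reached the plunger, rises to about 0.004 while the plunger rides on the cam bar, and falls back to about 0 (under 0.002) when it has dropped into the notch.
- flag_top (a point): Centre of the top of the yellow indicator strip (16 x 56 mm), 101 mm above the bench when down.
- knob: Loose T-shaped lock knob through the carrier's deck. Red bar grip 14 mm thick (knob x), 50 mm long (knob y), 6 to 46 mm above the origin, on a black disc 40 mm across. Origin: centre of the disc's underside, on the deck top; z up. Below: T-head 32 mm long along the grip (15 to 24 mm down) and a nose to 35 mm down in a rail socket, locking the carrier. Starts 60 to 80 degrees clockwise of the slot.
- knob_slot (a point): Centre, at the deck top, of the carrier's slot for the knob: the slot runs along the rail (white marks on the deck show it). The T-head passes only when the red grip lies along the rail within about 10 degrees; the stop is 4 degrees past that, anticlockwise. Lift the knob at least 40 mm. Axes as the rail's.
- tray: Open green parts tray fixed on the bench, 90 x 130 mm (its y), 30 mm high, walls and floor 4 to 5 mm. Origin: centre of its underside.
- spare_flange: Loose steel flange on the bench, 70 mm across, 30 mm high; origin under its centre. Bystander.
- spray_can: Loose metal can with blue label, bare metal ends, 58 mm across, 170 mm high; origin under its centre. Bystander.
- oil_can: Loose metal can with black label, bare metal ends, 58 mm across, 150 mm high; origin under its centre. Bystander.
There are look-alikes about, which are no part of the job. What is shaped like the knob but turquoise is not meant.

How it is judged (in metres and radians):
On the way, in this order (a step that is already met when the one before it is completed fails the run):
1. the lock knob is lifted out: its nose is clear of the deck (height (world z) of knob above 0.088 m), for 0.1 s.
2. the carrier sits at the hood with the detent in its notch, at rest (value of joint flag below 0.002 m and y of notch in the frame of hood between -0.022 and 0.022 m and velocity of joint carrier between -0.003 and 0.003 m/s), for 0.3 s.
At the end, for the whole second after the job is handed in: The carrier is at rest with the detent plunger in its notch (notch within 22 mm of the hood's centre along the rail and the indicator strip down again, below 2 mm), and the lock knob lies at rest in the green tray (its origin inside the tray's outline and below 60 mm) (all of step 2 and x of knob in the frame of tray between -0.045 and 0.045 m and y of knob in the frame of tray between -0.065 and 0.065 m and z of knob in the frame of tray below 0.06 m and linear speed of knob below 0.02 m/s); the robot touches nothing.
It fails at once if the spare flange is moved by more than 30 mm (distance of spare_flange from where it was at the start of the episode above 0.03 m).
It fails at once if the blue-labelled can is moved by more than 30 mm (distance of spray_can from where it was at the start of the episode above 0.03 m).
It fails at once if the black-labelled can is moved by more than 30 mm (distance of oil_can from where it was at the start of the episode above 0.03 m).
It fails at once if a can is knocked over (angle between any of spray_can, oil_can's own z axis and vertical above 0.5 rad).
It also fails if it takes over 64 s, if anything falls off the work surface, if the arm or the gripper's body presses on something with over 40 N, if the wrist force passes 120 N, or if a joint passes its speed limit or range.

## Working session

There is one attempt and no reset: what is moved stays moved. The work goes in short steps, Python scripts to look and compute and a shell command to move; the robot and the scene stay as the last step left them, time stands still between calls to the robot, and variables do not carry over. Pictures are saved under pics/ and viewed, and the job is handed in when it is done.

```bash
ls -la && mkdir -p pics
python3 - <<'E'
from bench import arm
import cv2, numpy as np
s=arm.read_state(); print({k:np.round(v,3).tolist() for k,v in s.items()})
for n in ("side","top","wrist"):
    p=arm.camera_params(n); print(n,np.round(p["mtx"],1).tolist(),np.round(p["R"],3).tolist(),np.round(p["t"],1).tolist())
    im,d=arm.get_image(n); cv2.imwrite(f"pics/{n}0.png",im); np.savez(f"{n}0.npz",im=im,d=d,K=p["mtx"],R=p["R"],t=p["t"])
E
```

```text
total 12
drwxr-xr-x  3 agent agent 4096 Dec  6 08:32 .
drwxr-xr-x 23 root  root  4096 Dec  6 08:32 ..
drwxr-xr-x  2 agent agent 4096 Dec  6 08:32 pics
{'clock': 0.0, 'joints': [1.445, 0.386, 0.007, -0.001, -1.194, -0.259], 'joint_vel': [-0.001, -0.0, 0.001, -0.0, -0.001, -0.0], 'joint_efforts': [0.0, -39.229, 18.841, 4.186, -0.005, 0.0], 'position': [234.479, 579.112, 403.608], 'ee_rot': [0.982, -0.191, -0.0, 0.001], 'contact_force': [0.535, -0.269, 0.784], 'wrist_torque': [-0.015, 0.043, 0.009], 'gripper_width': 85.281}
side [[458.2, 0.0, 275.8], [0.0, 458.2, 206.6], [0.0, 0.0, 1.0]] [[0.744, -0.668, -0.01], [-0.383, -0.414, -0.826], [0.548, 0.618, -0.564]] [-426.9, 254.8, 768.2]
top [[461.2, 0.0, 269.9], [0.0, 461.2, 206.5], [0.0, 0.0, 1.0]] [[-0.014, -1.0, 0.018], [-0.984, 0.011, -0.18], [0.18, -0.021, -0.983]] [-31.0, 542.2, 1249.8]
wrist [[291.1, 0.0, 278.7], [0.0, 291.1, 210.6], [0.0, 0.0, 1.0]] [[-0.376, -0.927, 0.002], [-0.887, 0.36, 0.289], [-0.268, 0.107, -0.957]] [623.9, -36.9, 379.0]
```

View pics/side0.png

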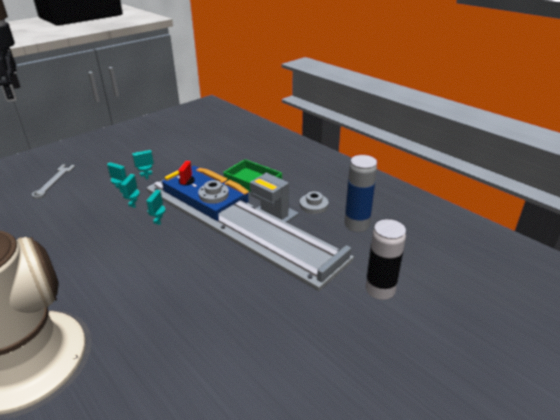

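View pics/top0.png

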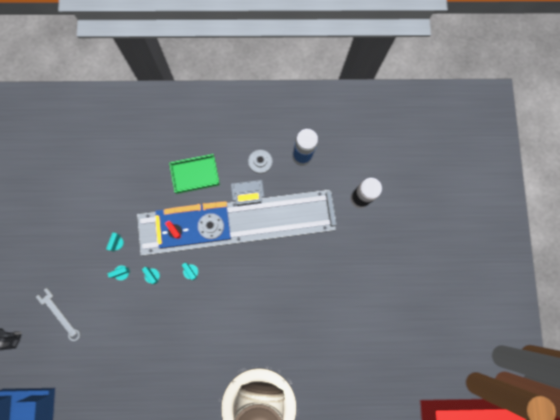

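View pics/wrist0.png

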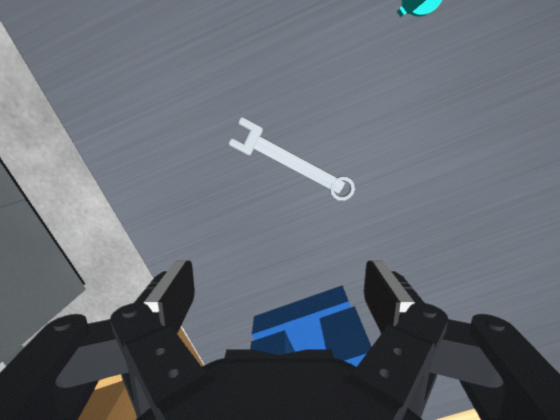

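The side view shows the rail, the carrier with the red knob (185,173), the green tray (252,175), the hood's yellow strip (265,184), the spare flange (314,200), and the cans (360,195) and (386,260).
Things that could be taken for the knob, in the top view:
- Red T-grip on the carrier deck at (173,230). This is the one described.
- Turquoise look-alikes at (116,241), (120,273), (151,275) and (190,271).
- Red bin at (480,410), at the image edge.

Next I measure, with a close crop to check the choice.

```bash
cat > h.py <<'E'
import numpy as np, cv2
def load(n):
    z=np.load(n+".npz"); return z
def ray(K,R,t,uv):
    d=R.T@np.linalg.inv(K)@np.array([uv[0],uv[1],1.]); o=-R.T@t; return o,d/np.linalg.norm(d)
def plane(z,uv,h):
    o,d=ray(z["K"],z["R"],z["t"],uv); return o+d*(h-o[2])/d[2]
def depthpt(z,uv):
    d=z["d"][int(round(uv[1])),int(round(uv[0]))]
    return z["R"].T@(np.linalg.inv(z["K"])@np.array([uv[0],uv[1],1.])*d-z["t"])
def cloud(z):
    d=z["d"]; v,u=np.mgrid[:d.shape[0],:d.shape[1]]
    P=np.stack([u,v,np.ones_like(u)],-1)@np.linalg.inv(z["K"]).T*d[...,None]
    return (P-z["t"])@z["R"]
def tri(z1,u1,z2,u2):
    A=[];b=[]
    for z,u in((z1,u1),(z2,u2)):
        o,d=ray(z["K"],z["R"],z["t"],u); M=np.eye(3)-np.outer(d,d);A.append(M);b.append(M@o)
    return np.linalg.lstsq(np.vstack(A),np.hstack(b),rcond=None)[0]
def cols(im):
    hsv=cv2.cvtColor(im,cv2.COLOR_BGR2HSV);H,S,V=cv2.split(hsv)
    return dict(red=((H<6)|(H>174))&(S>170)&(V>90),yellow=(H>22)&(H<33)&(S>140)&(V>120),
      brass=(H>8)&(H<20)&(S>120)&(V>110),green=(H>50)&(H<75)&(S>120)&(V>50),turq=(H>80)&(H<96)&(S>120)&(V>60),blue=(H>100)&(H<125)&(S>150)&(V>40))
def blobs(m,amin=8):
    n,l,s,c=cv2.connectedComponentsWithStats(m.astype(np.uint8)); return [(s[i,4],c[i],l==i) for i in range(1,n) if s[i,4]>=amin]
E
python3 - <<'E'
from h import *
for n in("top0","side0"):
    z=load(n);im=z["im"];C=cloud(z)
    for k,m in cols(im).items():
        for a,c,mm in blobs(m):
            P=C[mm&(z["d"]>0)]
            print(n,k,a,np.round(c,1),"med",np.round(np.median(P,0)) if len(P) else None,"zmax",np.round(P[:,2].max()) if len(P) else None)
z=load("top0");c=cv2.resize(z["im"][150:290,90:350],None,fx=3,fy=3,interpolation=cv2.INTER_CUBIC);cv2.imwrite("pics/crop_top0.png",c)
E
```

```text
top0 red 101 [172.9 229.7] med [472. 224.  97.] zmax 104.0
top0 red 1634 [466.  410.7] med [   7. -540.   50.] zmax 270.0
top0 red 9 [557.2 418.6] med [ -18. -752.  102.] zmax 110.0
top0 yellow 78 [247.8 196.7] med [559.  22. 101.] zmax 107.0
top0 yellow 56 [158.2 229.4] med [481. 271.  60.] zmax 68.0
top0 brass 173 [28.3  1. ] med [1668. 1069. -654.] zmax -640.0
top0 brass 217 [5.018e+02 5.000e-01] med [ 1665. -1180.  -655.] zmax -634.0
top0 brass 14 [210.5 203.4] med [551. 128.  60.] zmax 64.0
top0 brass 12 [195.2 208.5] med [535. 170.  61.] zmax 63.0
top0 brass 11 [207.3 207.1] med [540. 138.  59.] zmax 65.0
top0 brass 8 [166.9 209.8] med [536. 251.  55.] zmax 59.0
top0 brass 15 [181.  210.5] med [531. 209.  60.] zmax 63.0
top0 brass 626 [541.1 408.4] med [  54. -601.  300.] zmax 305.0
top0 green 1399 [193.9 173.3] med [651. 183.   6.] zmax 38.0
top0 turq 218 [114.7 242.2] med [444. 387.  67.] zmax 87.0
top0 turq 201 [189.7 270.9] med [365. 181.  69.] zmax 86.0
top0 turq 210 [119.3 272.7] med [361. 372.  72.] zmax 87.0
top0 turq 207 [150.8 274.9] med [355. 286.  71.] zmax 89.0
top
[... 156 characters left out ...]
214.  85.] zmax 100.0
side0 yellow 41 [171.3 174.8] med [461. 266.  59.] zmax 62.0
side0 yellow 80 [265.4 183.7] med [561.  19. 101.] zmax 103.0
side0 brass 34397 [380.4  52.1] med [1672.  513.   76.] zmax 318.0
side0 brass 5391 [436. 179.] med [1671.  153. -404.] zmax 4.0
side0 brass 259 [222.2 179.4] med [541. 164.  59.] zmax 63.0
side0 green 771 [247.9 172.2] med [662. 209.  18.] zmax 33.0
side0 turq 426 [143.5 162. ] med [447. 385.  54.] zmax 83.0
side0 turq 745 [123.8 182.3] med [359. 294.  56.] zmax 83.0
side0 turq 427 [155.5 206.2] med [363. 174.  54.] zmax 83.0
side0 blue 1274 [200.2 194.1] med [457. 167.  51.] zmax 58.0
side0 blue 762 [359.2 202.1] med [ 679. -155.   81.] zmax 121.0
```

View pics/crop_top0.png

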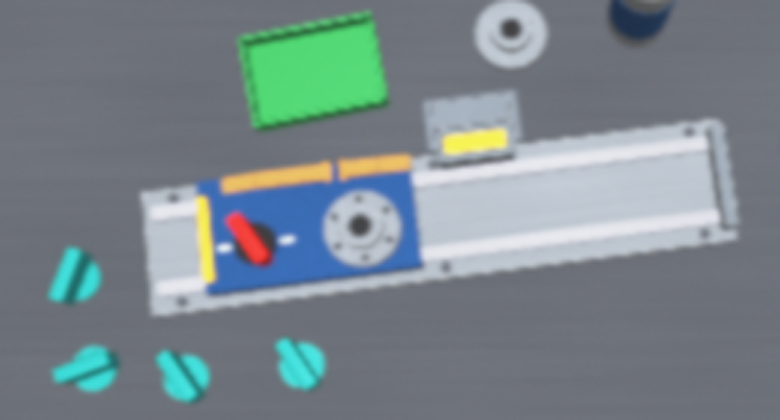

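The crop shows the red T-grip on its black disc at crop (248,238), between two white slot marks, on the blue deck. It is about 60° clockwise of the slot, so the choice is confirmed. Next I work out the camera's position in the tool frame and the first move.

```bash
cat >> h.py <<'E'
from scipy.spatial.transform import Rotation as Ro
def pose(s):
    return np.array(s["position"],float), Ro.from_quat(s["ee_rot"]).as_matrix()
def shift(s,target,yaw=None):
    """row (tool axes) to bring TCP to target; yaw = world angle deg of tool y (mod 180)"""
    p,R=pose(s); r=R.T@(np.array(target,float)-p); sp=None
    cur=np.degrees(np.arctan2(R[1,1],R[0,1]))
    if yaw is not None:
        sp=-((yaw-cur+90)%180-90)
    return np.round(r,1), cur, sp
def snap(arm,n,tag):
    p=arm.camera_params(n); s=arm.read_state(); im,d=arm.get_image(n)
    np.savez(tag+".npz",im=im,d=d,K=p["mtx"],R=p["R"],t=p["t"]); cv2.imwrite(f"pics/{tag}.png",im)
    return s
E
python3 - <<'E'
from h import *
from bench import arm
s=arm.read_state();p,R=pose(s)
c=arm.camera_params("wrist");cc=-c["R"].T@c["t"]
print("cam in tool",R.T@(cc-p),"axis",R.T@c["R"][2])
print("tool y ang",shift(s,p)[1])
for yaw in(-56,):
    print(shift(s,[430,240,420],yaw))
E
```

```text
cam in tool [74.40632945  0.19841028 31.34422212] axis [-2.88843757e-01 -2.12989379e-04  9.57376226e-01]
tool y ang -112.05555971901758
(array([308.5, 241. , -15.7]), np.float64(-112.05555971901758), np.float64(-56.055559719017594))
```

```bash
python3 -m jog '[[[40,32,0,-10],[80,64,0,-20],[120,96,0,-30],[160,128,0,-40],[200,160,0,-50]]]' 60
python3 - <<'E'
from h import *
from bench import arm
print(shift(arm.read_state(),[470,222,400],-56))
E
```

```text
clock: 0.78
position: [360.3, 354.2, 404.0]
ee_rot: [0.97, 0.244, -0.001, 0.001]
contact_force: [0.9, -0.7, 0.6]
gripper_width: 60.3
(array([ 34. , 168.4,   4.2]), np.float64(-61.70862848614792), np.float64(-5.708628486147916))
```

```bash
python3 -m jog '[[[10,45,0,-2],[20,90,0,-5],[30,135,0,-6],[34,168,0,-6],[34,168,0,-6]]]'
python3 - <<'E'
from h import *
from bench import arm
print(snap(arm,"wrist","w1")["position"])
E
```

```text
clock: 1.4
position: [470.6, 220.8, 403.8]
ee_rot: [0.956, 0.293, -0.001, 0.001]
contact_force: [0.0, 0.2, 0.3]
gripper_width: 60.2
[470.59968504 220.78996403 403.77738594]
```

View pics/w1.png

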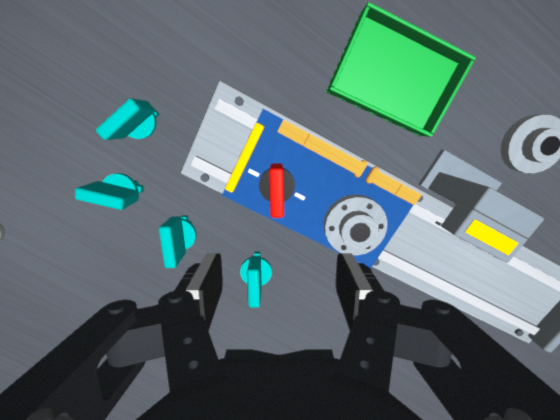

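The wrist view shows the red grip at (277,190), nearly along the image column and so already nearly aligned with the jaws. The white slot marks are at (253,173) and (299,196). Also in view are the bumper (245,158), the tray (400,70), the hood strip (492,238) and the cam notch (366,175).

```bash
cat > m.py <<'E'
from h import *
def measure(tag):
    z=load(tag);im=z["im"];C=cloud(z);c=cols(im);out={}
    def rect(P):
        (cx,cy),(w,h),a=cv2.minAreaRect(P[:,:2].astype(np.float32)); 
        if w<h: a+=90;w,h=h,w
        return np.round([cx,cy,w,h,a],1)
    for k in("red","yellow","brass","green","blue"):
        for a,cc,mm in blobs(c[k],120):
            P=C[mm&(z["d"]>0)]; 
            if len(P)<50: continue
            zt=np.percentile(P[:,2],95); T=P[P[:,2]>zt-6]
            d=T[:,:2]-T[:,:2].mean(0); u=np.linalg.svd(d,full_matrices=False)[2][0]
            print(tag,k,a,np.round(cc,1),"ztop",round(float(zt),1),"rect",rect(T),"svd",round(np.degrees(np.arctan2(u[1],u[0]))%180,1),"mean",np.round(T.mean(0),1))
    hsv=cv2.cvtColor(im,cv2.COLOR_BGR2HSV); white=(hsv[...,1]<40)&(hsv[...,2]>200)
    for a,cc,mm in blobs(white,8):
        if a<300: print(tag,"white",a,np.round(cc,1),np.round(np.median(C[mm],0),1), "on52",np.round(plane(z,cc,52),1))
if __name__=="__main__":
    import sys
    for t in sys.argv[1:]: measure(t)
E
python3 m.py w1
```

```text
w1 red 717 [276.5 190. ] ztop 98.4 rect [476.2 226.4  48.7  13.5  34.3] svd 35.8 mean [477.6 226.9  97. ]
w1 yellow 665 [244.3 156.7] ztop 60.5 rect [480.9 271.8  78.7   9.4   6.7] svd 6.8 mean [482.4 271.8  59.2]
w1 yellow 799 [491.2 236.9] ztop 101.3 rect [560.5  21.9  58.3  15.7  96.6] svd 96.8 mean [560.5  22.5 100.3]
w1 green 11590 [399.1  71.2] ztop 29.4 rect [648.5 180.1 130.2  90.8 101.1] svd 100.5 mean [654.  180.2  28.3]
w1 blue 8298 [310.3 187.6] ztop 52.6 rect [493.6 177.5 199.5 104.1  96.6] svd 98.1 mean [493.5 191.1  51.6]
w1 white 14 [369.4 164.2] [554.  141.5  13.5] on52 [551.5 154.   52. ]
w1 white 39 [253.2 172.3] [472.7 254.9  52.2] on52 [472.6 254.9  52. ]
w1 white 37 [299.4 195.9] [479.3 197.   52.2] on52 [479.2 197.   52. ]
w1 white 47 [194.8 294.2] [460.3 252.4 272.4] on52 [301.4 232.6  52. ]
w1 white 60 [363.  293.4] [497.3 197.7 272.3] on52 [420.8  57.7  52. ]
```

Run:
```python
from h import *
from bench import arm
a,b=load("top0"),load("side0")
for k,i,j in(("red",[172.9,229.7],[184.7,171.8]),("bumper",[158.2,229.4],[171.3,174.8]),("strip",[247.8,196.7],[265.4,183.7])): print(k,tri(a,i,b,j).round(1))
print("knob ray w1 vs side: ",tri(load("w1"),[276.5,190],b,[184.7,171.8]).round(1))
print(shift(arm.read_state(),[476.1,226.3,236],-55.7))
```

```text
red [476.4 226.9  77.2]
bumper [473.9 276.5  50. ]
strip [561.5  21.9  99.4]
knob ray w1 vs side:  [476.  225.2  78.3]
(array([  8. ,  -0.6, 167.8]), np.float64(-55.829893926557816), np.float64(-0.12989392655781273))
```

```bash
python3 -m jog '[[[8,-0.5,20,0],[8,-0.5,45,0],[8,-0.5,70,0],[8,-0.5,90,0],[8,-0.5,100,0]]]' 45
python3 - <<'E'
from h import *
from bench import arm
snap(arm,"wrist","w2")
print(shift(arm.read_state(),[476.1,226.3,236],-55.7))
E
python3 m.py w2
```

```text
clock: 2.08
position: [475.6, 227.1, 302.7]
ee_rot: [0.956, 0.294, -0.002, 0.001]
contact_force: [-0.1, -0.1, 0.2]
gripper_width: 45.1
(array([ 0.6,  0.8, 65.9]), np.float64(-55.771086067073654), np.float64(-0.07108606707365084))
w2 red 1656 [279.  232.7] ztop 98.3 rect [476.4 226.4  49.5  13.4  34.8] svd 35.3 mean [478.1 227.3  97.1]
w2 yellow 1344 [233.4 180.7] ztop 60.4 rect [481.3 271.7  78.7   9.4   6.7] svd 6.7 mean [483.2 271.9  59.3]
w2 green 22040 [455.3  66. ] ztop 29.2 rect [648.5 179.9 130.6  90.5 101.1] svd 123.4 mean [648.2 165.6  28. ]
w2 blue 14199 [320.4 212.9] ztop 52.5 rect [493.9 177.3 200.  104.6  96.7] svd 105.7 mean [498.2 200.5  51.7]
w2 white 32 [412.8 192.4] [554.8 132.4  13.5] on52 [552.1 152.7  52. ]
w2 white 81 [245.9 202.7] [472.7 254.9  52.3] on52 [472.7 254.8  52. ]
w2 white 77 [310.9 234.7] [479.5 197.1  51.9] on52 [479.5 197.1  52. ]
w2 white 40 [215.8 290. ] [469.2 252.1 168.6] on52 [392.4 234.6  52. ]
w2 white 51 [341.7 289.3] [497.9 210.6 168.4] on52 [453.7 145.6  52. ]
w2 white 100 [526.1 369.4] [ 474.  -108.    13.3] on52 [483.5 -51.4  52. ]
```

View pics/w2.png

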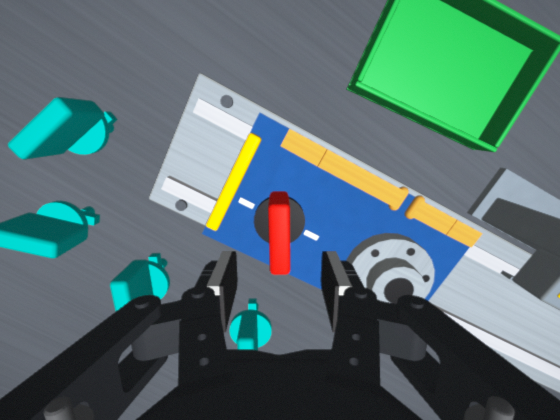

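The red grip at (279,233) is centred between the fingers and parallel to the pads, so I descend and close.

```bash
python3 -m jog '[[[0.5,1,20,0],[0.5,1,42,0],[0.5,1,60,0],[0.5,1,66,0],[0.5,1,66,0]]]' 45 && python3 -m jog '[[[0,0,0,0],[0,0,0,0],[0,0,0,0],[0,0,0,0],[0,0,0,0]]]' 0
python3 - <<'E'
from h import *
from bench import arm
s=arm.read_state();print(s["contact_force"],s["wrist_torque"],shift(s,[476.1,226.3,236],-55.2))
E
```

```text
clock: 2.75
position: [476.3, 226.5, 236.3]
ee_rot: [0.956, 0.295, -0.002, 0.001]
contact_force: [0.2, 0.4, -0.2]
gripper_width: 44.9
clock: 3.38
position: [476.6, 226.8, 237.3]
ee_rot: [0.956, 0.295, -0.001, 0.001]
contact_force: [-1.6, 0.2, 6.0]
gripper_width: 13.1
[-1.64395948  0.16231096  6.02968021] [ 0.10910284  0.35961427 -0.05001533] (array([-0.7,  0.1,  1.3]), np.float64(-55.71572985489868), np.float64(-0.5157298548986802))
```

```bash
python3 -m jog '[[[0,0,0,-7],[0,0,0,-14],[0,0,0,-21],[0,0,0,-28],[0,0,0,-35]]]' && python3 -m jog '[[[0,0,0,-7],[0,0,0,-14],[0,0,0,-21],[0,0,0,-27],[0,0,0,-27]]]'
python3 - <<'E'
from h import *
from bench import arm
s=arm.read_state();print(s["contact_force"],s["wrist_torque"],shift(s,[476.1,226.3,236],6.7))
E
```

```text
clock: 4.0
position: [476.6, 226.4, 237.4]
ee_rot: [0.822, 0.57, -0.002, 0.001]
contact_force: [0.7, -1.0, 2.0]
gripper_width: 13.2
clock: 4.62
position: [476.5, 226.1, 237.4]
ee_rot: [0.666, 0.746, -0.002, 0.0]
contact_force: [-0.9, -1.7, 2.4]
gripper_width: 13.4
[-0.86411059 -1.66432527  2.37262684] [-0.28987985  0.11809252 -0.03844686] (array([ 0.3, -0.4,  1.4]), np.float64(6.415489300185169), np.float64(-0.284510699814831))
```

Jaws are now at 6.4° against a rail yaw of 6.7°. I lift gently and watch the force.

```bash
python3 -m jog '[[[0,0,-2,0],[0,0,-5,0],[0,0,-10,0],[0,0,-15,0],[0,0,-20,0]]]'
python3 - <<'E'
from h import *
from bench import arm
s=arm.read_state();print(s["contact_force"],s["wrist_torque"]);snap(arm,"wrist","w3")
E
```

```text
clock: 5.25
position: [476.5, 226.2, 257.9]
ee_rot: [0.666, 0.746, -0.002, 0.0]
contact_force: [-0.3, 0.2, -1.8]
gripper_width: 12.9
[-0.29854233  0.23665596 -1.75593959] [-0.01640792  0.02210448 -0.03346621]
```

View pics/w3.png

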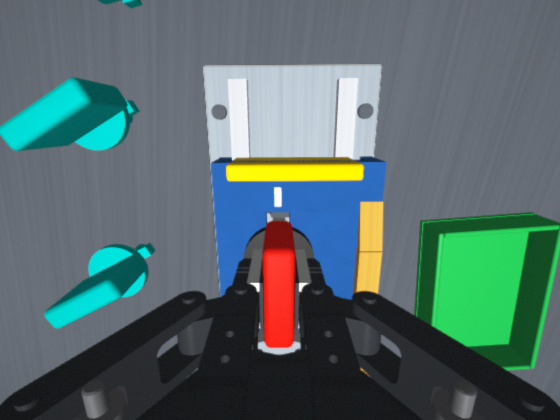

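The knob is coming out: the slot shows beneath it and the force stays low. I lift clear, then carry it to the tray, turning so that its thin axis lies along the tray's long side.

```bash
python3 -m jog '[[[0,0,-12,0],[0,0,-30,0],[0,0,-50,0],[0,0,-65,0],[0,0,-70,0]]]' && python3 -m jog '[[[-5,12,-5,5],[-18,45,-5,15],[-31,80,-5,25],[-44,115,-5,35],[-57,145,-5,45]]]'
python3 - <<'E'
from h import *
from bench import arm
s=arm.read_state();print(s["contact_force"],s["joints"],shift(s,[648.5,180,300],101.1))
E
```

```text
clock: 5.92
position: [476.9, 226.6, 329.9]
ee_rot: [0.666, 0.746, -0.0, 0.001]
contact_force: [-0.4, 0.6, -1.6]
gripper_width: 13.1
clock: 6.55
position: [628.5, 185.8, 333.9]
ee_rot: [0.902, 0.431, -0.001, 0.001]
contact_force: [0.1, 0.5, -1.6]
gripper_width: 12.7
[ 0.13608288  0.49459938 -1.5750295 ] [ 5.33944065e-01  4.88556429e-01 -9.14568098e-03  1.22016945e-03
 -1.07544283e+00  1.92782940e+00] (array([ 8.2, 19.2, 33.9]), np.float64(-38.91745334847349), np.float64(39.98254665152652))
```

```bash
python3 -m jog '[[[4,9,5,8],[8,19,10,16],[8,19,20,24],[8,19,30,32],[8,19,34,40]]]'
python3 - <<'E'
from h import *
from bench import arm
s=snap(arm,"wrist","w4");print(s["contact_force"],s["joints"][5],shift(s,[648.5,180,230],101.1))
E
```

```text
clock: 7.18
position: [647.9, 179.8, 298.0]
ee_rot: [0.996, 0.094, -0.003, 0.001]
contact_force: [-1.0, 0.7, -2.4]
gripper_width: 13.2
[-0.95517379  0.73454392 -2.37085344] 1.2480218654266038 (array([ 1. , -0.2, 68. ]), np.float64(-79.2054795770204), np.float64(-0.3054795770203782))
```

View pics/w4.png

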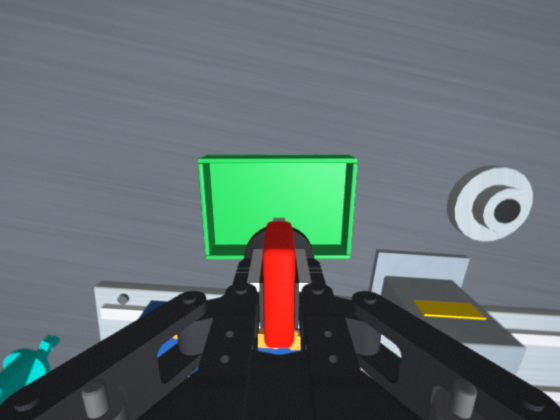

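The knob is held upright over the tray, parallel to its short side. I lower it to just above the floor, then release.

```bash
python3 -m jog '[[[1,0,15,0],[1,0,35,0],[1,0,55,0],[1,0,66,0],[1,0,70,0]]]'
python3 - <<'E'
from h import *
from bench import arm
s=arm.read_state();print(s["contact_force"],s["position"])
E
```

```text
clock: 7.85
position: [648.3, 179.7, 226.5]
ee_rot: [0.996, 0.093, -0.004, 0.002]
contact_force: [1.1, 1.2, -0.6]
gripper_width: 13.0
[ 1.14828621  1.15333465 -0.60980134] [648.33980511 179.69991403 226.45080102]
```

```bash
python3 -m jog '[[[0,0,0,0],[0,0,0,0],[0,0,0,0],[0,0,0,0],[0,0,0,0]]]' 85 && python3 -m jog '[[[0,0,-3,0],[0,0,-15,0],[0,0,-35,0],[0,0,-60,0],[0,0,-80,0]]]'
python3 - <<'E'
from h import *
from bench import arm
s=snap(arm,"wrist","w5");snap(arm,"side","s5")
E
python3 m.py w5 | grep red
```

```text
clock: 8.48
position: [648.4, 179.7, 226.7]
ee_rot: [0.996, 0.093, -0.003, 0.002]
contact_force: [-0.7, -0.7, 0.5]
gripper_width: 85.0
clock: 9.1
position: [649.0, 180.1, 309.0]
ee_rot: [0.996, 0.093, -0.002, 0.002]
contact_force: [-0.3, 0.1, 0.5]
gripper_width: 85.0
w5 red 1381 [279.4 226.4] ztop 85.3 rect [647.5 178.5  49.6  13.1  11.2] svd 11.1 mean [649.3 178.6  84. ]
```

View pics/w5.png

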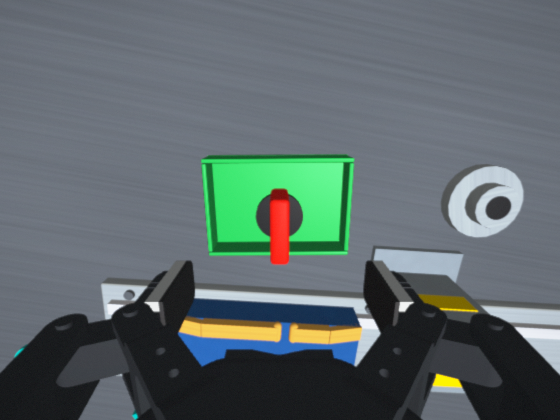

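View pics/s5.png

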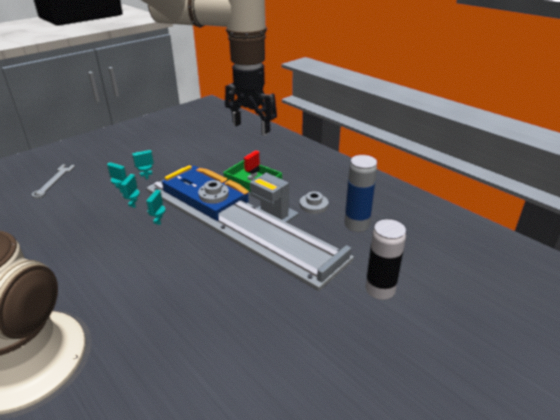

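The knob stands at rest on its nose in the tray, with the red top at (279,226) in the wrist view. Its top is at 85 mm, so its origin is at about 39 mm and inside the outline. The carrier, cans and flange have not moved. Next I close the fingers and go behind the bumper.

```bash
python3 -m jog '[[[-25,-30,0,-8],[-55,-64,0,-18],[-85,-99,0,-28],[-115,-134,0,-38],[-144,-168,0,-46]]]' 0
python3 - <<'E'
from h import *
from bench import arm
s=arm.read_state();print(s["position"],s["joints"].round(2) if hasattr(s["joints"],"round") else s["joints"]);print(shift(s,[475.5,321,280],6.7))
E
```

```text
clock: 9.82
position: [475.5, 319.3, 310.0]
ee_rot: [0.879, 0.477, -0.001, 0.001]
contact_force: [-0.1, 1.4, 0.3]
gripper_width: -0.2
[475.46243572 319.26102437 310.04553316] [ 0.87  0.38 -0.25  0.   -0.94  1.69]
(array([ 1.5, -0.9, 30. ]), np.float64(-33.01989882509438), np.float64(-39.71989882509439))
```

```bash
python3 -m jog '[[[1,-1,5,-9],[1,-1,15,-18],[1,-1,22,-27],[1,-1,27,-36],[1,-1,30,-39.7]]]'
python3 - <<'E'
from h import *
from bench import arm
s=snap(arm,"wrist","w6");print(s["position"],shift(s,[475.5,321,208],6.7))
E
python3 m.py w6
```

```text
clock: 10.45
position: [474.9, 320.4, 279.2]
ee_rot: [0.664, 0.748, -0.001, 0.0]
contact_force: [0.3, 0.2, 0.4]
gripper_width: -0.3
[474.90237886 320.38224248 279.23253569] (array([ 0.7,  0.8, 71.2]), np.float64(6.824595183446411), np.float64(0.12459518344641651))
w6 yellow 139 [240.7 269.6] ztop 37.4 rect [449.  273.3  14.5   1.6   6.9] svd 6.1 mean [448.9 273.2  34.9]
w6 yellow 139 [316.6 270.3] ztop 39.0 rect [511.8 280.6  14.    1.6   3.8] svd 5.4 mean [511.4 280.6  36.3]
w6 yellow 270 [234.4 289.9] ztop 146.7 rect [458.8 326.5   8.4   3.   47.3] svd 57.0 mean [458.2 326.3 148.5]
w6 yellow 256 [322.7 290. ] ztop 145.7 rect [490.5 329.7   7.9   3.  146.6] svd 141.1 mean [491.4 329.4 147.7]
w6 green 3870 [456.2 323.3] ztop 29.5 rect [600.2 268.7 220.   50.4 149.9] svd 147.4 mean [645.  246.7  40.9]
w6 blue 307 [221.6 280.2] ztop 52.5 rect [441.8 294.4  73.1  11.7  79.2] svd 75.6 mean [437.1 271.7  56.8]
w6 blue 427 [339.1 281.3] ztop 52.6 rect [515.9 303.6  73.3  16.6 114.2] svd 119.0 mean [524.8 283.2  58.3]
w6 blue 248 [279.6 342.7] ztop 154.6 rect [477.3 319.6  23.2   2.5 104.7] svd 101.9 mean [477.6 315.8 159.9]
w6 white 32 [271.8 285.2] [471.6 329.4 142.7] on52 [475.5 274.1  52. ]
w6 white 34 [285.3 285.3] [476.7 330.1 142.5] on52 [485.6 275.2  52. ]
```

View pics/w6.png

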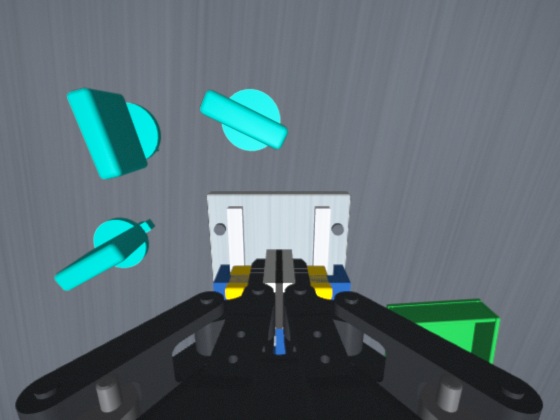

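The closed fingers are about 33 mm behind the bumper, between the rail strips, and clear of the turquoise parts. I descend and take up most of the gap.

```bash
python3 -m jog '[[[0.5,1,15,0],[0.5,1,35,0],[0.5,1,55,0],[0.5,1,68,0],[0.5,1,73,0]]]'
python3 - <<'E'
from h import *
from bench import arm
s=arm.read_state();print(s["position"],s["contact_force"],shift(s,[480.2-0.1167*14,276.9+.993*14,206],6.7))
snap(arm,"top","t7");snap(arm,"side","s7")
for t in("top0","t7","side0","s7"):
    z=load(t);C=cloud(z)
    for a,c,m in blobs(cols(z["im"])["yellow"],20):
        P=C[m]; print(t,a,c.round(1),np.median(P,0).round(2),P[:,2].std().round(2))
E
```

```text
clock: 11.12
position: [475.5, 320.5, 204.6]
ee_rot: [0.664, 0.748, -0.003, 0.0]
contact_force: [-0.7, -0.0, 0.4]
gripper_width: -0.2
[475.47865165 320.49471193 204.58382685] [-0.66573636 -0.03865984  0.37654114] (array([-29.9,  -0.5,  -1.3]), np.float64(6.840755467701804), np.float64(0.14075546770180836))
top0 78 [247.8 196.7] [559.46  22.07 101.51] 137.95
top0 56 [158.2 229.4] [480.33 271.24  60.25] 167.81
t7 77 [247.8 196.7] [559.55  22.33 101.55] 2.38
t7 56 [158.2 229.4] [480.12 271.61  60.09] 2.08
side0 41 [171.3 174.8] [460.58 265.9   58.5 ] 1.82
side0 80 [265.4 183.7] [561.48  18.98 101.44] 0.93
s7 86 [177.3 171.8] [479.5  267.61  59.05] 88.48
s7 79 [265.7 183.8] [560.73  17.65 101.43] 1.0
```

```bash
cat > f.py <<'E'
from h import *
from bench import arm
import sys
s=arm.read_state();n=sys.argv[1] if len(sys.argv)>1 else "x"
p,R=pose(s); e=np.array([-.1167,.9932])
print("tcp",p.round(1),"F_rail",round(float(-(s["contact_force"][:2]@e)),2),"F",np.round(s["contact_force"],1),"lat",np.round((p[:2]-[480.2,276.9])@[.9932,.1167],1),"finger front beyond start face",round(float(-(p[:2]-[480.2,276.9])@e+11),1),"yaw",round(shift(s,p)[1],2))
snap(arm,"top",n+"t"); snap(arm,"side",n+"s")
for t in(n+"t",n+"s"):
    z=load(t);C=cloud(z)
    for a,c,m in blobs(cols(z["im"])["yellow"],20):
        q=np.median(C[m],0)
        print(t,"STRIP" if q[2]>85 else "bumper",a,c.round(1),q.round(2),"travel~",round(float(-(q[:2]-[480.2,271.6])@e),1))
E
python3 -m jog '[[[-6,-0.5,0,0],[-12,-0.5,0,0],[-18,-0.5,0,0],[-23,-0.5,0,0],[-27,-0.5,0,0]]]' && python3 -m jog '[[[-3,0,0,0],[-7,0,0,0],[-12,0,0,0],[-18,0,0,0],[-24,0,0,0]]]' && python3 f.py a
```

```text
clock: 11.85
position: [478.5, 293.4, 205.6]
ee_rot: [0.664, 0.748, -0.002, 0.0]
contact_force: [-0.4, -0.2, 0.0]
gripper_width: -0.0
clock: 12.48
position: [481.4, 269.3, 205.7]
ee_rot: [0.664, 0.748, -0.002, 0.0]
contact_force: [-0.4, 1.7, 0.6]
gripper_width: -0.0
tcp [481.4 269.3 205.7] F_rail -1.75 F [-0.4  1.7  0.6] lat 0.3 finger front beyond start face 18.7 yaw 6.85
at STRIP 77 [247.8 196.7] [559.42  22.19 101.43] travel~ 257.0
at bumper 75 [164.7 228.1] [478.8  252.15  60.62] travel~ 19.2
as bumper 96 [182.2 174.6] [478.76 247.31  59.06] travel~ 24.0
as STRIP 82 [265.6 183.8] [561.32  18.28 101.39] travel~ 261.1
```

```bash
python3 -m jog '[[[-6,0,0,0],[-12,0,0,0],[-18,0,0,0],[-24,0,0,0],[-29,0,0,0]]]' && python3 f.py b && python3 -m jog '[[[-4,0,0,0],[-8,0,0,0],[-12,0,0,0],[-16,0,0,0],[-20,0,0,0]]]' && python3 f.py c
```

```text
clock: 13.2
position: [484.9, 239.5, 205.8]
ee_rot: [0.664, 0.748, -0.003, 0.001]
contact_force: [-0.4, 2.0, -1.2]
gripper_width: -0.1
tcp [484.9 239.5 205.8] F_rail -2.06 F [-0.4  2.  -1.2] lat 0.3 finger front beyond start face 48.7 yaw 6.8
bt STRIP 78 [247.8 196.7] [559.84  22.25 101.69] travel~ 257.0
bt bumper 59 [175.8 232.3] [470.   221.91  60.03] travel~ 48.2
bs bumper 92 [190.2 178.4] [484.04 217.92  59.03] travel~ 53.8
bs STRIP 80 [265.6 183.7] [560.68  17.59 101.49] travel~ 261.7
clock: 13.92
position: [487.0, 219.0, 205.8]
ee_rot: [0.664, 0.748, -0.003, 0.0]
contact_force: [0.0, 2.7, -2.5]
gripper_width: 0.0
tcp [487.  219.  205.8] F_rail -2.7 F [ 0.   2.7 -2.5] lat 0.0 finger front beyond start face 69.4 yaw 6.76
ct STRIP 80 [247.8 196.6] [559.59  22.21 101.48] travel~ 257.0
ct bumper 52 [183.3 231.9] [469.88 200.61  60.8 ] travel~ 69.3
cs bumper 91 [195.5 181.4] [486.27 196.45  59.14] travel~ 75.4
cs STRIP 81 [265.4 183.7] [560.97  18.61 101.31] travel~ 260.7
```

```bash
python3 -m jog '[[[-3,0,0,0],[-6,0,0,0],[-9,0,0,0],[-12,0,0,0],[-15,0,0,0]]]' && python3 f.py d
```

```text
clock: 14.65
position: [488.5, 204.9, 205.9]
ee_rot: [0.664, 0.747, -0.003, -0.0]
contact_force: [-2.6, 7.4, -2.0]
gripper_width: 0.0
tcp [488.5 204.9 205.9] F_rail -7.7 F [-2.6  7.4 -2. ] lat -0.2 finger front beyond start face 83.5 yaw 6.74
dt STRIP 81 [247.8 196.6] [559.31  22.1  104.37] travel~ 257.0
dt bumper 35 [188.7 231.5] [470.6  186.46  61.15] travel~ 83.4
ds bumper 99 [199.7 182.8] [492.73 183.56  59.44] travel~ 88.9
ds STRIP 98 [265.2 182.8] [559.86  17.38 104.15] travel~ 261.8
```

The flag has risen by about 3 mm at travel 83 mm, so the plunger is riding on the bar. From the bar's geometry the notch should arrive at roughly 140 to 147 mm, and I approach in smaller steps.

```bash
python3 -m jog '[[[-4,0,0,0],[-8,0,0,0],[-12,0,0,0],[-16,0,0,0],[-20,0,0,0]]]' && python3 f.py e && python3 -m jog '[[[-2,0,0,0],[-4,0,0,0],[-6,0,0,0],[-8,0,0,0],[-10,0,0,0]]]' && python3 f.py g
```

```text
clock: 15.38
position: [490.9, 184.7, 206.0]
ee_rot: [0.664, 0.748, -0.003, 0.0]
contact_force: [-0.5, 6.0, -1.5]
gripper_width: 0.1
tcp [490.9 184.7 206. ] F_rail -6.0 F [-0.5  6.  -1.5] lat -0.1 finger front beyond start face 103.8 yaw 6.76
et STRIP 83 [247.7 196.5] [559.61  22.1  105.04] travel~ 257.1
et bumper 33 [196.2 231.2] [470.99 166.41  59.75] travel~ 103.4
es STRIP 102 [265.1 182.5] [559.89  19.53 104.76] travel~ 259.7
es bumper 107 [204.6 186. ] [489.   163.62  58.94] travel~ 108.3
clock: 16.1
position: [492.0, 173.7, 206.0]
ee_rot: [0.664, 0.748, -0.004, 0.0]
contact_force: [-1.9, 2.3, -1.0]
gripper_width: 0.1
tcp [492.  173.7 206. ] F_rail -2.51 F [-1.9  2.3 -1. ] lat -0.3 finger front beyond start face 114.8 yaw 6.76
gt STRIP 84 [247.8 196.5] [559.16  22.07 104.98] travel~ 257.1
gt bumper 36 [200.3 230.9] [470.93 153.57  60.74] travel~ 116.1
gs STRIP 101 [265.2 182.5] [559.63  19.21 104.96] travel~ 259.9
gs bumper 106 [207.7 187.5] [491.2  151.96  59.33] travel~ 120.1
```

```bash
python3 -m jog '[[[-1.5,0,0,0],[-3,0,0,0],[-4.5,0,0,0],[-6,0,0,0],[-7,0,0,0]]]' && python3 f.py i | grep -v bump
```

```text
clock: 16.82
position: [492.8, 165.9, 206.1]
ee_rot: [0.664, 0.748, -0.005, 0.001]
contact_force: [0.1, -0.9, 1.3]
gripper_width: -0.0
tcp [492.8 165.9 206.1] F_rail 0.91 F [ 0.1 -0.9  1.3] lat -0.4 finger front beyond start face 122.7 yaw 6.77
it STRIP 82 [247.8 196.5] [559.18  22.22 105.05] travel~ 256.9
is STRIP 101 [265.  182.7] [560.68  19.27 104.14] travel~ 260.0
```

```bash
python3 -m jog '[[[-1,0,0,0],[-2,0,0,0],[-3,0,0,0],[-4,0,0,0],[-5,0,0,0]]]' && python3 f.py j | grep -v bump
```

```text
clock: 17.55
position: [493.3, 160.9, 206.2]
ee_rot: [0.664, 0.747, -0.005, 0.0]
contact_force: [-2.2, 3.4, 1.4]
gripper_width: -0.1
tcp [493.3 160.9 206.2] F_rail -3.58 F [-2.2  3.4  1.4] lat -0.5 finger front beyond start face 127.7 yaw 6.74
jt STRIP 80 [247.8 196.6] [559.75  22.22 101.39] travel~ 257.0
js STRIP 80 [265.7 183.8] [561.14  16.59 101.46] travel~ 262.7
```

The flag fell back to 101.4 mm (fully down) at travel of about 127.7 mm. I back off along the rail, then check.

```bash
grep . /dev/null; python3 -m jog '[[[2,0,0,0],[8,0,0,0],[18,0,0,0],[28,0,0,0],[35,0,0,0]]]' && python3 f.py k
```

```text
clock: 18.27
position: [489.1, 196.7, 205.9]
ee_rot: [0.664, 0.748, -0.005, 0.001]
contact_force: [-0.4, 0.3, -0.7]
gripper_width: 0.2
tcp [489.1 196.7 205.9] F_rail -0.38 F [-0.4  0.3 -0.7] lat -0.5 finger front beyond start face 91.7 yaw 6.78
kt STRIP 80 [247.8 196.6] [559.26  22.13 101.55] travel~ 257.0
kt bumper 51 [204.6 222.9] [492.6  142.77  61.4 ] travel~ 129.4
ks STRIP 83 [265.5 183.7] [560.55  17.45 101.41] travel~ 261.8
ks bumper 98 [212.1 189.1] [496.16 138.88  59.06] travel~ 133.7
```

```bash
python3 -m jog '[[[0,0,-15,0],[0,0,-45,0],[0,0,-85,0],[0,0,-125,0],[0,0,-150,0]]]' && python3 -m jog '[[[30,0,-10,0],[60,0,-20,0],[80,0,-30,0],[90,0,-40,0],[90,0,-40,0]]]' && python3 f.py l && python3 m.py lt ls | grep -E "red|green|brass"
python3 - <<'E'
from h import *
a=load("lt")["im"][130:300,90:400];cv2.imwrite("pics/l_crop.png",cv2.resize(a,None,fx=2.5,fy=2.5,interpolation=cv2.INTER_CUBIC))
E
```

```text
clock: 19.0
position: [490.1, 197.6, 359.4]
ee_rot: [0.664, 0.748, -0.003, 0.001]
contact_force: [-0.4, -0.0, 0.2]
gripper_width: 0.0
clock: 19.62
position: [479.5, 287.5, 399.8]
ee_rot: [0.664, 0.748, -0.002, 0.001]
contact_force: [-0.1, -0.1, 0.7]
gripper_width: -0.2
tcp [479.5 287.5 399.8] F_rail 0.12 F [-0.1 -0.1  0.7] lat 0.6 finger front beyond start face 0.4 yaw 6.84
lt STRIP 77 [247.8 196.7] [560.03  22.14 102.  ] travel~ 257.1
lt bumper 50 [204.6 222.8] [497.12 142.98  59.69] travel~ 129.7
ls STRIP 81 [265.5 183.8] [560.94  17.91 101.53] travel~ 261.4
ls bumper 99 [212.  189.2] [495.77 139.64  59.32] travel~ 132.9
lt red 1638 [465.9 410.7] ztop 122.2 rect [  13.4 -527.6  182.8   30.7   94.8] svd 93.8 mean [   9.6 -526.8  133.5]
lt brass 173 [28.3  1. ] ztop -642.2 rect [1658.1 1068.   261.3   17.8   89.9] svd 89.4 mean [1659.9 1066.  -644.8]
lt brass 224 [5.035e+02 5.000e-01] ztop -642.6 rect [ 1656.4 -1174.9   520.8    13.7    90. ] svd 90.0 mean [ 1655.6 -1159.8  -644.2]
lt brass 626 [541.1 408.4] ztop 303.6 rect [  56.9 -598.2   60.4   46.9   89.4] svd 89.2 mean [  54.7 -598.6  300.9]
lt green 1193 [194.2 174. ] ztop 31.6 rect [646.8 180.8 128.7  90.9 101. ] svd 99.3 mean [641.8 177.9  31. ]
ls red 219 [251.5 160.3] ztop 85.6 rect [645.2 174.3  46.7  13.4  10.6] svd 9.9 mean [643.6 172.6  83.8]
ls brass 34419 [380.4  52.2] ztop 272.9 rect [1671.   253.6  762.3   27.    89.8] svd 89.9 mean [1670.9  151.1  286.4]
ls brass 5386 [436. 179.] ztop -341.7 rect [1383.9  189.9 1088.7  597.    90.1] svd 60.7 mean [1574.5  136.1 -286.3]
ls green 431 [237.2 174.8] ztop 30.0 rect [618.4 204.1 123.6  65.2  65.7] svd 68.5 mean [615.1 204.3  28.3]
ls green 155 [268.  171.5] ztop 30.4 rect [690.1 154.2  66.1  55.  129.5] svd 95.5 mean [693.4 152.3  28.4]
```

View pics/l_crop.png

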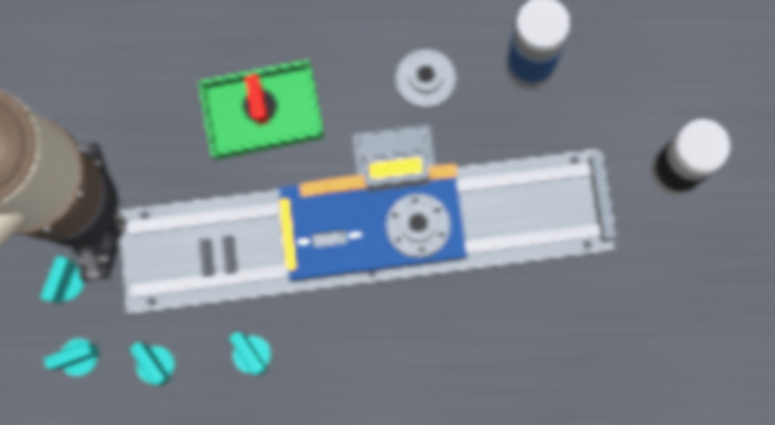

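View pics/ls.png

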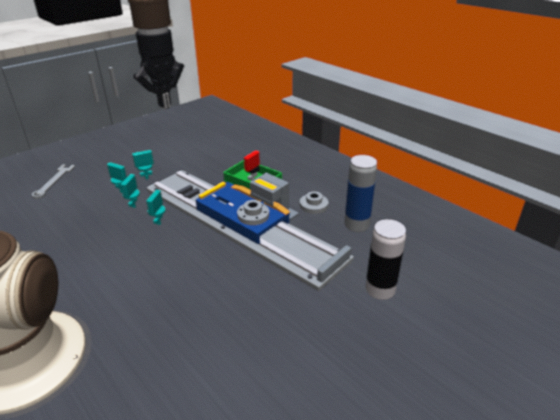

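The carrier sits under the hood with the strip down at about 101.5 mm, side view (265,184). The notch is hidden under the overhang. The knob stands in the tray at (251,160), the cans and spare flange are unmoved, and the hand is clear. I hand in.

```bash
python3 -c "
from bench import arm
print(arm.job_done())"
```

```text
the job is handed in; nothing more can be done
None
```

The job is handed in at about 20 s of the 64 s allowed. No verdict was reported, so this rests on my own last camera checks.

**What I did:** I gripped the red knob and turned it about 62° anticlockwise until it lay along the rail. It lifted out with low force, and I set it down in the green tray. Then I pushed the carrier at its yellow bumper with closed fingers. The indicator strip rose at about 83 mm of travel and fell back at about 128 mm, and I backed off and moved the hand clear.

**Last checks:**
- **Detent:** after I backed off, the strip read 101.5 to 102 mm in both fixed views, which is fully down. The carrier stayed at about 129 mm of travel by the top view. That puts the notch roughly 2 to 3 mm from the hood's centre, within the 22 mm allowed.
- **Knob:** it stands upright on its nose near the tray's centre instead of lying flat. Its origin is about 40 mm up, below the 60 mm limit.
- **Bystanders:** the two cans, the spare flange and the turquoise parts look unmoved in the final pictures. I did not measure their positions again.

**Disagreements and gaps:**
- The side view put the carrier's travel about 4 mm higher than the top view.
- I did not push on the carrier to test the 15 N hold. The detent check rests on the strip having dropped and the carrier staying put after I let go.

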